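Feed a part through the guard of a marking press and hold it under the stamp

TASK

Seat the milled aluminium part flat and square in the pocket of the feed paddle and let go of it. Then take the paddle by its orange handle, pass its loaded head nose first through the narrow window in the yellow guard of the marking press, push the spring-loaded backstop inside right back, and finish there, still gripping the paddle and holding it in against the spring, so that I can pull the lever. Do not disturb the tin, the tape roll, the aluminium bar or the brass offcut.

Things in the scene. Friction and masses are not known exactly. Their poses are not given: they have to be found in the camera images.
- machined_part: Milled aluminium trial part, a plain block outside, 42 (its x) x 60 (its y) x 16 mm high, 0.09 kg, with a shallow milled recess and small holes in its top. Starts lying flat on the bench, recess up. Origin: centre of its underside, z up. It may go into the pocket either way round.
- feed_paddle: Loose flat feeding paddle, 0.34 kg, 232 mm long, lying on the bench: a black rectangular head 56 (x) x 74 (y) x 10 mm with a pocket, behind it a flat black shaft 18 wide and 6 mm thick, an upright orange handle, and at the rear a round steel weight (34 across, 36 long) that balances the loaded head. Origin: underside, below the pocket's middle; x points from handle to nose, z up.
- pocket (a point): Middle of the pocket's floor, 4 mm above the paddle's underside; axes as the paddle's. The pocket is 46 (x) x 64 (y) mm, 2 mm wider than the part on each side, and 6 mm deep (rim 10 mm above the underside, its upper 3 mm chamfered outwards by 2 mm). A seated part stands 10 mm above the rim, 20 mm above the underside.
- paddle_handle (a point): Middle of the orange handle, an upright plate 44 mm long (paddle's x), 12 mm thick (y) and 36 mm high from the underside, 122 mm behind the paddle's origin; this point is 24 mm above the underside. The loaded paddle balances about here. Axes as the paddle's.
- paddle_nose (a point): Middle of the front edge of the paddle's head, at its underside, 28 mm ahead of the paddle's origin (150 mm ahead of the handle's middle).
- marking_press: Blue hand-lever marking press fixed to the bench, 136 deep, 146 wide, 200 mm high (lever 230). Origin: at bench level below the middle of the front face of its yellow guard; x points from the front into the press (the way of feeding), z up. Its flat steel table, 30 mm above the bench, juts out 28 mm before the guard. The guard is 132 mm wide, yellow to 88 mm above the bench, clear to 130 mm.
- window (a point): Middle of the lower edge of the guard's window, on the front face, at table height (30 mm). Axes as the press's. The window is 76 mm wide (paddle's head 74) and 24 mm high (paddle with part 20); its lower edge is the table, on which the paddle slides in. Guard 8 mm thick. Outside, a steel lead-in at each side flares from the window's edge to about 90 mm wide, 12 mm before the guard.
- backstop (a joint): Travel in m of the brass spring-loaded backstop inside the press along the press's x: 0 = out, 0.010 = right back. At 0 its face is 54 mm behind the guard's front face. The spring needs 3 N to start and 7 N right back (paddle's nose then 64 mm behind the guard's front face), and pushes the paddle back if it is let go.
- paste_tin: Bystander: round paste tin with a green lid, 66 mm across, 26 mm high. Origin: centre of its underside.
- tape_roll: Bystander: roll of black tape lying flat, 62 mm across, 19 mm high. Origin: centre of its underside.
- stock_bar: Bystander: aluminium bar 20 x 115 (its y) x 20 mm lying on the bench. Origin: centre of its underside.
- brass_offcut: Bystander: brass offcut 16 x 70 (its y) x 16 mm lying on the bench. Origin: centre of its underside.
There are look-alikes about, which are no part of the job. What is meant by the machined_part is not blue or turquoise, and is the smaller of those in its own colour.

How it is judged:
On the way, in this order (a step that is already met when the one before it is completed fails the run):
1. the part lies flat and square in the pocket of the paddle, let go, the paddle still outside the guard (z of machined_part in the frame of feed_paddle between 0.0025 and 0.006 m and horizontal distance between machined_part and feed_paddle below 0.004 m and angle between the z axis of machined_part and the z axis of feed_paddle, either way round below 0.06 rad and angle between the x axis of machined_part and the x axis of feed_paddle, either way round below 0.09 rad and contact force between the fingers and machined_part below 0.1 N and x of paddle_nose in the frame of marking_press below 0 m), for 0.2 s.
2. the paddle, gripped, has its nose through the window (x of paddle_nose in the frame of marking_press above 0.012 m and y of paddle_nose in the frame of marking_press between -0.004 and 0.004 m and contact force between the fingers and feed_paddle above 1 N), for 0.1 s.
At the end, for the whole second after the job is handed in: At rest, gripped at the handle (TCP within 40 mm, over 2 N), the paddle's nose is 58 mm or more past the guard's front, within 4 mm of the window's middle, 0.08 rad of square; backstop over 6 mm back; part on the pocket floor (2 mm), centred (4 mm), flat (0.06 rad), square (0.09 rad) (value of joint backstop above 0.006 m and x of paddle_nose in the frame of marking_press above 0.058 m and y of paddle_nose in the frame of marking_press between -0.004 and 0.004 m and angle between the x axis of feed_paddle and the x axis of marking_press, either way round below 0.08 rad and contact force between the fingers and feed_paddle above 2 N and linear speed of feed_paddle below 0.02 m/s and z of machined_part in the frame of feed_paddle between 0.0025 and 0.006 m and horizontal distance between machined_part and feed_paddle below 0.004 m and angle between the z axis of machined_part and the z axis of feed_paddle, either way round below 0.06 rad and angle between the x axis of machined_part and the x axis of feed_paddle, either way round below 0.09 rad and distance between the grasp point and paddle_handle below 0.04 m); the arm keeps its last pose, push and grip.
It fails at once if the tin, the tape roll, the aluminium bar or the brass offcut is pushed more than 20 mm from its place (distance of any of paste_tin, tape_roll, stock_bar, brass_offcut from where it was at the start of the episode above 0.02 m).
It also fails if it takes over 72 s, if anything falls off the work surface, if the arm or the gripper's body presses on something with over 40 N, if the wrist force passes 120 N, or if a joint passes its speed limit or range.

ROBOT

A 6-joint arm with a two-finger parallel gripper is mounted at the origin on a cart in front of the work surface, level with it; the furniture and walls round the work are solid. World frame = base frame: x ahead of the robot, y to its left, z up, the work surface at z = 0. Lengths are in m, angles in rad, forces in N, time in s.
With the tool pointing down it reaches from about 0.375 to 0.9 m from the base axis. Payload 3.1 kg.
Tool frame: the origin (TCP) lies between the finger pads, 19 mm behind the fingertips; this is the grasp point; z points along the fingers, y is the line along which they close (so a half turn about z gives the same grasp; the last joint's range is limited). The gripper opens to 85 mm and grips with 20 to 120 N. Pads are 22 mm wide; open, the fingers measure 114 mm over their backs; the gripper's body (76 mm by 85 mm) begins 54 mm behind the grasp point. The pads swing forward as they close: fully open they stand 13 mm farther back than shut.
Start: joints at [1.083, 0.527, 1.433, -0, 1.181, -0.178], TCP at [0.19, 0.595, 0.25] pointing down, gripper open.
Joint ranges: [-3.08, 3.08], [-0.75, 2.2], [0.22, 2.44], [-1.43, 4.57], [0, 2.65], [-2.85, 2.85]. Speed limits (rad/s): [2.79, 2.79, 3.14, 3.14, 3.14, 3.14].

INTERFACE

Orientations are given as a unit quaternion [x, y, z, w].
In Python, from station import readout, cams, sign_off gives the robot as it stands.
- The arm moves only by the tool send_rows, never from a script. Its argument "commands" is text: rows parted by semicolons, each of 5 numbers parted by spaces: the finger opening in mm, from 0 to 85.4, then the shift along the tool's x, y, z each as a share of 0.02 m, from -1 to 1, then the turn about the tool's z as a share of 4 degrees, from -1 to 1. In form: grip dx dy dz spin; .... A call has 1 to 20 rows; each row shifts and turns the commanded pose from where the row before left it, along the tool's axes as they then stand; what a row does not reach is not made up. A row lasts 1/12 s, in which the tool goes at most 41.7 mm and 7.16 degrees, less where a joint would pass 70% of its speed; a pose out of reach is approached as far as the arm can. A call with a number of a shift or a turn outside -1 to 1 is refused whole. A call with a gripper value outside its range is refused whole. The fingers move at their own pace and stop on an object; "grip_force" is the grip in N (left out, the last holds). Time passes only in rows, so rows that do not move let the fingers close. It gives the time, the measured TCP pose, the force, the opening and the grip force at its end, in the units of the state.
- readout.sense(): the state, without advancing time (a new reading comes with each control period).
- cams.snapshot(name): name is "scene" or "top"; returns a dict with "pixels" (400x640x3 uint8, red, green, blue), "intrinsics" (3x3 intrinsics, pixels), "dist" ([k1, k2, p1, p2, k3] as OpenCV has them; the pictures are not rectified), "eye" and "rotation" of the camera in the world. Camera axes: x right, y down, z forward; pixel columns grow to the right and rows downward; lengths in m; the calibration is good to about 2 mm. A picture is of the moment at which its call begins. There is no depth.
- sign_off(): hands the job in; it is judged then, once.
The state is a dict: "t": time; "q": joint angles; "qd": joint speeds; "tau": joint torques, N m; "tcp_pos": TCP position; "tool_rot": TCP orientation; "force": force on the tool from outside, world axes, zero at the start; "ft_torque": the same for the moment, N m; "finger_gap": opening from 0.0 (shut) to 1.0 (fully open); "gripper_force": force on a finger pad.
Only numpy, scipy, OpenCV 4.12 (cv2) and the standard library are available. Lean on these libraries where they do the work, as an engineer would, in place of code of your own. Each camera call takes 0.05 s, during which the arm holds its last target. There are 200 camera calls.

## Working session

There is one attempt and no reset: what is moved stays moved. The work goes in short steps, Python scripts to look and compute and a tool call to move; the robot and the scene stay as the last step left them, time stands still between calls to the robot, and variables do not carry over. Pictures are saved under pics/ and viewed, at most 10 in all, crops included, and the job is handed in when it is done.

Besides the shell and the picture viewer there is one more tool, called after "Emit:" as name(argument=value, ...) on one line, values as JSON. send_rows: Moves the arm, as the interface text tells. Its arguments: {"type":"object","properties":{"commands":{"type":"string"},"grip_force":{"type":"number"}},"required":["commands"]}

```bash
mkdir -p pics; ls; cat > h.py <<'E'
import numpy as np, cv2
from station import readout, cams
def snap(n,f=None):
    s=cams.snapshot(n)
    if f: cv2.imwrite(f,s["pixels"][:,:,::-1])
    return s
def ray(s,uv):
    p=cv2.undistortPoints(np.array(uv,float).reshape(-1,1,2),np.array(s["intrinsics"]),np.array(s["dist"])).reshape(-1,2)
    return np.c_[p,np.ones(len(p))]@np.array(s["rotation"]).T
def at_z(s,uv,z):
    d=ray(s,uv); e=np.array(s["eye"])
    return e+d*((np.broadcast_to(z,len(d))-e[2])/d[:,2])[:,None]
def proj(s,P):
    R=np.array(s["rotation"]); P=np.array(P,float).reshape(-1,3)
    r=cv2.Rodrigues(R.T)[0]; return cv2.projectPoints(P,r,-R.T@np.array(s["eye"]),np.array(s["intrinsics"]),np.array(s["dist"]))[0].reshape(-1,2)
def crop(s,x0,y0,w,h,k,f):
    cv2.imwrite(f,cv2.resize(s["pixels"][y0:y0+h,x0:x0+w,::-1],None,fx=k,fy=k,interpolation=cv2.INTER_CUBIC))
E
python3 -c "
from h import *
for n in('top','scene'):
    s=snap(n,f'pics/{n}0.png'); print(n,s['eye'],s['rotation'],s['intrinsics'])
st=readout.sense(); print(st)"
```

```text
pics
top [ 0.35618837 -0.13384174  1.32257288] [ 0.70468943 -0.70452882  0.06184884 -0.05680375] [[380.01905567   0.         314.765409  ]
 [  0.         380.01905567 193.86035837]
 [  0.           0.           1.        ]]
scene [-0.38560551  0.67721426  1.30809504] [-0.39216692  0.83942218 -0.345226    0.149648  ] [[430.77813549   0.         319.83316369]
 [  0.         430.77813549 200.90286563]
 [  0.           0.           1.        ]]
{'t': 0.1, 'q': array([ 1.08351921e+00,  5.28389811e-01,  1.43374751e+00, -6.94579670e-06,
        1.18142471e+00, -1.78503178e-01]), 'qd': array([ 4.56811559e-04, -7.42730413e-05, -3.35463046e-03,  8.86184258e-05,
        3.13078212e-04,  7.94696320e-04]), 'tau': array([-2.17268780e-04, -4.43309212e+01, -1.78585660e+01, -2.46662630e-04,
        3.97230047e-03, -1.99040272e-05]), 'tcp_pos': array([0.18962176, 0.59491074, 0.24912972]), 'tool_rot': array([ 1.53773010e-01,  9.88105709e-01, -9.31682218e-04, -3.18737735e-04]), 'force': array([ 0.4416536 , -0.11071576,  0.22598778]), 'ft_torque': array([ 0.02753661,  0.01555927, -0.01062149]), 'gripper_force': 0.0, 'finger_gap': 1.0043419374633993}
```

View pics/top0.png

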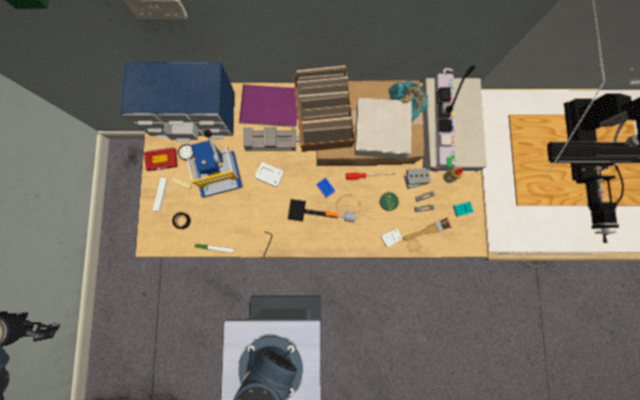

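View pics/scene0.png

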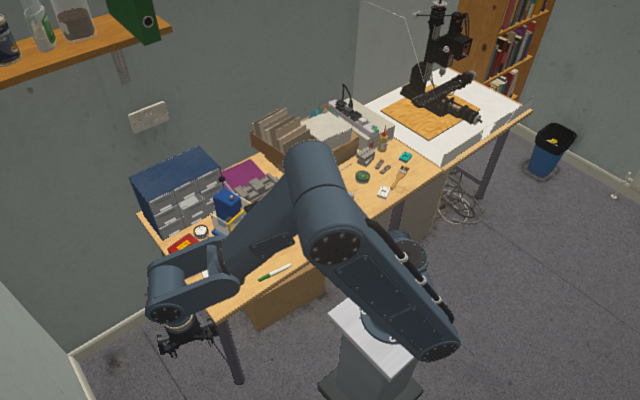

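```bash
python3 - <<'E'
t=open('h.py').read().replace('import numpy','from scipy.spatial.transform import Rotation as Ro\nimport numpy').replace('np.array(s["rotation"])','Ro.from_quat(s["rotation"]).as_matrix()')
open('h.py','w').write(t)
from h import *
s=snap('top')
crop(s,140,130,200,130,4,'pics/a.png'); crop(s,340,160,150,100,5,'pics/b.png')
print(at_z(s,[[269,174],[391,238],[297,210],[347,216],[216,181]],[.016,.016,.01,.036,.09]).round(3))
E
```

```text
[[ 0.648  0.018  0.016]
 [ 0.425 -0.404  0.016]
 [ 0.522 -0.081  0.01 ]
 [ 0.498 -0.253  0.036]
 [ 0.608  0.183  0.09 ]]
```

View pics/a.png

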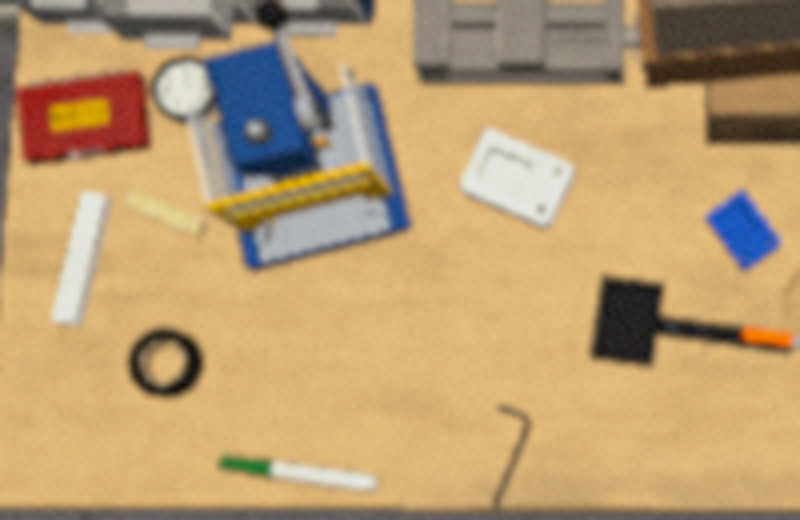

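View pics/b.png

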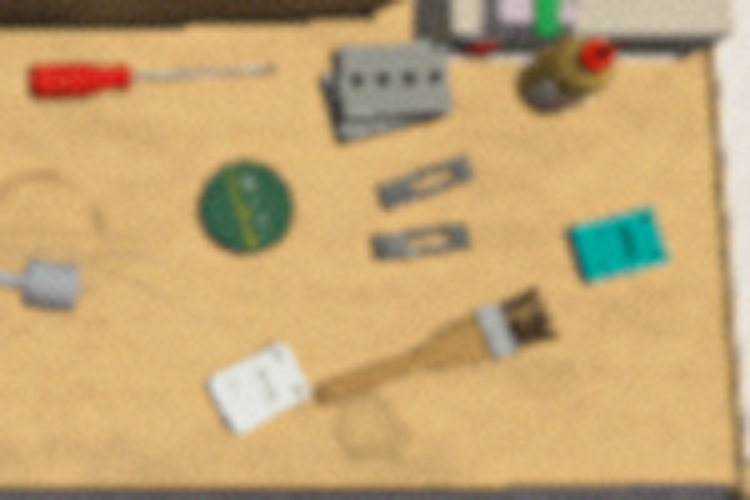

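Silvery candidates: (269,174), about 24×16 px = 82×57 mm, and (391,238), about 17×11 px = 58×37 mm. The second is smaller and matches 60×42, so it is the machined_part; the blue (325,187) and turquoise (463,209) blocks are excluded. Crop b confirms it: it has a recess and holes, with the brush tip off its right corner. The paddle head is at (297,210), and the guard at (215,181) has its feed direction pointing up in the image.

```bash
cat >> h.py <<'E'
from scipy.optimize import minimize
K=6
def hullmask(s,win,pose,boxes):
    """boxes: list of (xmin,xmax,ymin,ymax,zmin,zmax) in body frame; pose x,y,yaw,(z)"""
    x0,y0,w,h=win; m=np.zeros((h*K,w*K),np.uint8); c,sn=np.cos(pose[2]),np.sin(pose[2]); z=pose[3] if len(pose)>3 else 0
    for b in boxes:
        P=np.array([[X*c-Y*sn+pose[0],X*sn+Y*c+pose[1],Z+z] for X in b[:2] for Y in b[2:4] for Z in b[4:]])
        p=(proj(s,P)-[x0,y0]+.5)*K-.5
        cv2.fillConvexPoly(m,cv2.convexHull((p*16).round().astype(np.int32)),1,shift=4)
    return m
def fit(s,win,sel,pose,boxes,z=0):
    x0,y0,w,h=win; im=cv2.resize(s["pixels"][y0:y0+h,x0:x0+w],None,fx=K,fy=K,interpolation=cv2.INTER_CUBIC).astype(float)
    M=sel(im).astype(np.uint8)
    n,l,st,_=cv2.connectedComponentsWithStats(M); M=(l==1+st[1:,4].argmax())
    S=np.array([.01,.01,.1])
    def f(v):
        R=hullmask(s,win,list(np.array(v)*S)+[z],boxes)>0; return 1-(R&M).sum()/(R|M).sum()
    best=None
    for dy in (-.15,0,.15):
        v0=(np.array(pose)+[0,0,dy])/S
        r=minimize(f,v0,method='Nelder-Mead',options=dict(initial_simplex=np.vstack([v0]+[v0+e for e in np.eye(3)]),xatol=1e-3,fatol=1e-5))
        if best is None or r.fun<best.fun: best=r
    return best.x*S,1-best.fun,M.sum()/K/K
R_,G_,B_=0,1,2
bright=lambda im: (im.min(2)>150)
dark=lambda im: (im.max(2)<75)
orange=lambda im:(im[...,0]>170)&(im[...,0]-im[...,2]>130)
PART=[(-.021,.021,-.03,.03,0,.016)]; HEAD=[(-.028,.028,-.037,.037,0,.010)]; HAND=[(-.144,-.1,-.006,.006,0.006,.036)]
E
python3 - <<'E'
from h import *
s=snap('top')
print('part',fit(s,(374,222,34,30),bright,[.425,-.404,-.9+np.pi/2-np.pi/2],PART))
print('part2',fit(s,(374,222,34,30),bright,[.425,-.404,.6],PART))
print('head',fit(s,(280,192,36,36),dark,[.522,-.081,1.7],HEAD))
print('hand',fit(s,(315,200,34,28),orange,[.522,-.081,1.7],HAND))
# sanity lines: paddle weight & nose pixels; guard corners in full px from crop a
px=lambda u,v:(140+(u+.5)/4-.5,130+(v+.5)/4-.5)
print('guard top edge ends / table front', at_z(s,[px(388,185),px(213,210),px(408,228),px(252,268)],[.088,.088,.03,.03]).round(4))
for k,(u,v) in dict(tabledark=(320,235),yel=(300,190),white=(516,178),head=(628,320)).items():
    a,b=px(u,v); print(k,s['pixels'][int(round(b)),int(round(a))])
crop(s,185,135,65,65,9,'pics/c.png')
E
```

```text
part (array([ 0.42823803, -0.4082112 ,  0.49568757]), np.float64(0.9322490185081324), np.float64(242.9722222222222))
part2 (array([ 0.42854317, -0.40817056,  0.48129535]), np.float64(0.9319024609506686), np.float64(242.9722222222222))
head (array([ 0.52271508, -0.08326197,  1.42098229]), np.float64(0.7088310736533528), np.float64(295.3333333333333))
hand (array([ 0.52166531, -0.07843457,  1.46122253]), np.float64(0.8015370705244123), np.float64(49.25))
guard top edge ends / table front [[0.6258 0.1164 0.088 ]
 [0.6045 0.2598 0.088 ]
 [0.6006 0.1096 0.03  ]
 [0.5655 0.2423 0.03  ]]
tabledark [175 181 183]
yel [148 129  83]
white [229 229 221]
head [34 33 38]
```

View pics/c.png

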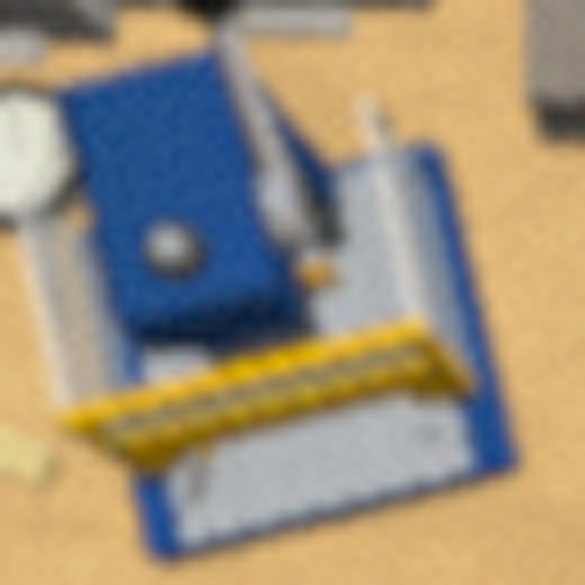

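Crop c shows the press. The blue base's front corners are at (157,560) and (517,467), and the steel table front runs from (182,545) to (475,472). The yellow guard's top edge runs from (62,418) to (428,325), and its bottom from (145,467) to (470,388).

```bash
python3 - <<'E'
from h import *
s=snap('top')
q=lambda u,v:(185+(u+.5)/9-.5,135+(v+.5)/9-.5)
uv=[q(157,560),q(517,467),q(182,545),q(475,472),q(145,467),q(470,388),q(62,415),q(428,325)]
P=at_z(s,uv,[.03]*6+[.088]*2)
for i in range(0,8,2):
    d=P[i]-P[i+1]; print(P[i].round(4),P[i+1].round(4),'len',np.linalg.norm(d).round(4),'yaw',np.arctan2(-d[0],d[1]).round(4),'mid',((P[i]+P[i+1])/2).round(4))
HS=HEAD+[(-.1,-.028,-.009,.009,0,.006)]
dk=lambda im: im.max(2)<105
win=(280,192,66,36)
for y in (1.4,1.6): print('paddle',fit(s,win,dk,[.522,-.081,y],HS))
h,ww=36,66
im=s['pixels'][192:228,280:346]; o=orange(im.astype(float)); yy,xx=np.nonzero(o); c=[xx.mean()+280,yy.mean()+192]
print('orange c',c,o.sum(),at_z(s,[c],.036))
w=[340+(50+.5)/5-.5,160+(285+.5)/5-.5]; print('weight',at_z(s,[w],.034))
hd=[140+(628+.5)/4-.5,130+(320.5+.5)/4-.5]; print('head centre',at_z(s,[hd],.010))
E
```

```text
[0.5649 0.2444 0.03  ] [0.6012 0.1083 0.03  ] len 0.1408 yaw 0.2606 mid [0.5831 0.1763 0.03  ]
[0.5707 0.2351 0.03  ] [0.5992 0.1244 0.03  ] len 0.1144 yaw 0.2518 mid [0.585  0.1797 0.03  ]
[0.601  0.2507 0.03  ] [0.6322 0.1274 0.03  ] len 0.1272 yaw 0.2471 mid [0.6166 0.1891 0.03  ]
[0.6095 0.2648 0.088 ] [0.6435 0.1319 0.088 ] len 0.1372 yaw 0.251 mid [0.6265 0.1984 0.088 ]
paddle (array([ 0.52316869, -0.08022351,  1.4413092 ]), np.float64(0.7886557886557887), np.float64(366.52777777777777))
paddle (array([ 0.52499966, -0.08080668,  1.44379374]), np.float64(0.788184696254704), np.float64(366.52777777777777))
orange c [np.float64(331.3921568627451), np.float64(213.45098039215685)] 51 [[ 0.50677642 -0.19968828  0.036     ]]
weight [[ 0.4962554  -0.26175575  0.034     ]]
head centre [[ 0.5227041  -0.08017726  0.01      ]]
```

Emit:
send_rows(commands="65 0 0 0 1;65 0 0 0 1;65 0 0 0 1;65 0 0 0 1;65 0 0 0 1;65 0 0 0 1;65 0 0 0 1;65 0 0 0 1;65 0 0 0 1;65 0 0 0 1;65 0 0 0 1;65 -1 -0.04 0 0;65 -1 -0.04 0 0;65 -1 -0.04 0 0;65 -1 -0.04 0 0;65 -1 -0.04 0 0;65 -1 -0.04 0 0;65 -1 -0.04 0 0;65 -1 -0.04 0 0;65 -1 -0.04 0 0")

```text
t: 1.92
tcp_pos: [0.2692, 0.4326, 0.25]
tool_rot: [0.513, 0.859, 0.0, 0.0]
force: [0.9, 0.5, -0.4]
finger_gap: 0.761
gripper_force: 0.0
```

Emit:
send_rows(commands="65 -1 -0.04 0 0;65 -1 -0.04 0 0;65 -1 -0.04 0 0;65 -1 -0.04 0 0;65 -1 -0.04 0 0;65 -1 -0.04 0 0;65 -1 -0.04 0 0;65 -1 -0.04 0 0;65 -1 -0.04 0 0;65 -1 -0.04 0 0;65 -1 -0.04 0 0;65 -1 -0.04 0 0;65 -1 -0.04 0 0;65 -1 -0.04 0 0;65 -1 -0.04 0 0;65 -1 -0.04 0 0;65 -1 -0.04 0 0;65 -1 -0.04 0 0;65 -1 -0.04 0 0;65 -1 -0.04 0 0")

```text
t: 3.58
tcp_pos: [0.4449, 0.0728, 0.2501]
tool_rot: [0.513, 0.859, 0.0, 0.0]
force: [0.1, 0.3, -0.9]
finger_gap: 0.758
gripper_force: 0.0
```

```bash
cat >> h.py <<'E'
def go(x,y,z,yaw=None,tcp=None):
    """shift along the present tool axes (units of 20mm) and turn (units of 4deg) to reach the target; yaw = heading of tool y"""
    st=readout.sense(); R=Ro.from_quat(st['tool_rot']).as_matrix(); p=st['tcp_pos']
    cur=np.arctan2(R[1,1],R[0,1]); print('t %.2f'%st['t'],'tcp',p.round(4),'ytool yaw %.4f'%cur,'tilt',R[:2,2].round(4),'F',st['force'].round(1),'gap %.1f'%(st['finger_gap']*85),'gf %.1f'%st['gripper_force'])
    yaw=cur if yaw is None else yaw; d=(yaw-cur+np.pi/2)%np.pi-np.pi/2
    spin=-d/np.radians(4)
    n=cur+d; x_=np.array([-np.sin(n),np.cos(n)]); y_=np.array([np.cos(n),np.sin(n)]); D=np.array([x,y])-p[:2]
    print('spin units %.3f; after it shift units x %.3f y %.3f z %.3f'%(spin,D@x_/.02,D@y_/.02,(p[2]-z)/.02))
E
python3 -c "
from h import *
go(.4285,-.408,.1,.49)"
```

```text
t 3.58 tcp [0.4449 0.0728 0.2501] ytool yaw 0.4939 tilt [0.0002 0.    ] F [ 0.1  0.3 -0.9] gap 64.4 gf 0.0
spin units 0.056; after it shift units x -20.828 y -12.036 z 7.505
```

Emit:
send_rows(commands="65 -0.85 -0.49 0.3 0;65 -0.85 -0.49 0.3 0;65 -0.85 -0.49 0.3 0;65 -0.85 -0.49 0.3 0;65 -0.85 -0.49 0.3 0;65 -0.85 -0.49 0.3 0;65 -0.85 -0.49 0.3 0;65 -0.85 -0.49 0.3 0;65 -0.85 -0.49 0.3 0;65 -0.85 -0.49 0.3 0;65 -0.85 -0.49 0.3 0;65 -0.85 -0.49 0.3 0;65 -0.85 -0.49 0.3 0;65 -0.85 -0.49 0.3 0;65 -0.85 -0.49 0.3 0;65 -0.85 -0.49 0.3 0;65 -0.85 -0.49 0.3 0;65 -0.85 -0.49 0.3 0;65 -0.85 -0.49 0.3 0;65 -0.85 -0.49 0.3 0")

```text
t: 5.25
tcp_pos: [0.4331, -0.3196, 0.1297]
tool_rot: [0.513, 0.859, -0.0, 0.0]
force: [-0.5, 0.3, 0.3]
finger_gap: 0.764
gripper_force: 0.0
```

Emit:
send_rows(commands="65 -0.85 -0.5 0.3 0;65 -0.85 -0.5 0.3 0;65 -0.85 -0.5 0.3 0;65 -0.85 -0.5 0.3 0;65 0 0 0 0;65 0 0 0 0")

```text
t: 5.75
tcp_pos: [0.4299, -0.398, 0.1055]
tool_rot: [0.513, 0.858, 0.0, -0.0]
force: [-0.5, 0.1, 0.8]
finger_gap: 0.76
gripper_force: 0.0
```

```bash
python3 -c "
from h import *
go(.4285,-.408,.026,.49)
s=snap('top'); crop(s,350,195,80,70,8,'pics/d.png')"
```

```text
t 5.75 tcp [ 0.4299 -0.398   0.1055] ytool yaw 0.4925 tilt [-0.0003  0.0007] F [-0.5  0.1  0.8] gap 64.6 gf 0.0
spin units 0.035; after it shift units x -0.410 y -0.298 z 3.977
```

View pics/d.png

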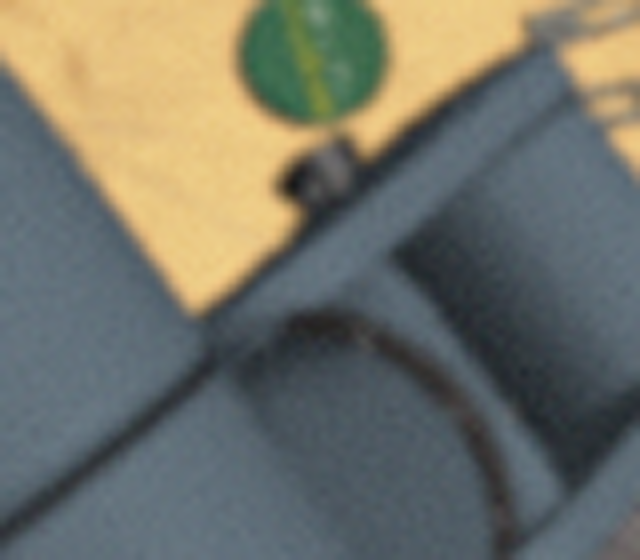

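The arm hides the part; only the green tin is visible, clear of the gripper. I trust the measurement, so descend and grip.

Emit:
send_rows(commands="65 -0.41 -0.3 0 0;65 0 0 1 0;65 0 0 1 0;65 0 0 0.8 0;65 0 0 0.6 0;65 0 0 0.6 0;65 0 0 0 0;65 0 0 0 0;36 0 0 0 0;36 0 0 0 0;36 0 0 0 0;36 0 0 0 0;36 0 0 0 0;36 0 0 0 0;36 0 0 0 0;36 0 0 0 0", grip_force=40)

```text
t: 7.13
tcp_pos: [0.4294, -0.4082, 0.0273]
tool_rot: [0.513, 0.859, -0.0, 0.001]
force: [0.4, 0.2, 5.9]
finger_gap: 0.478
gripper_force: 41.1
```

```bash
python3 -c "
from h import *
go(.523,-.081,.1,1.437)
s=snap('scene'); p=proj(s,[.428,-.408,.016])[0].astype(int); print(p); crop(s,p[0]-50,p[1]-40,100,75,8,'pics/e.png')"
```

```text
t 7.13 tcp [ 0.4294 -0.4082  0.0273] ytool yaw 0.4941 tilt [ 0.0015 -0.002 ] F [0.4 0.2 5.9] gap 40.6 gf 41.1
spin units -13.506; after it shift units x -2.455 y 16.836 z -3.636
[383 190]
```

View pics/e.png

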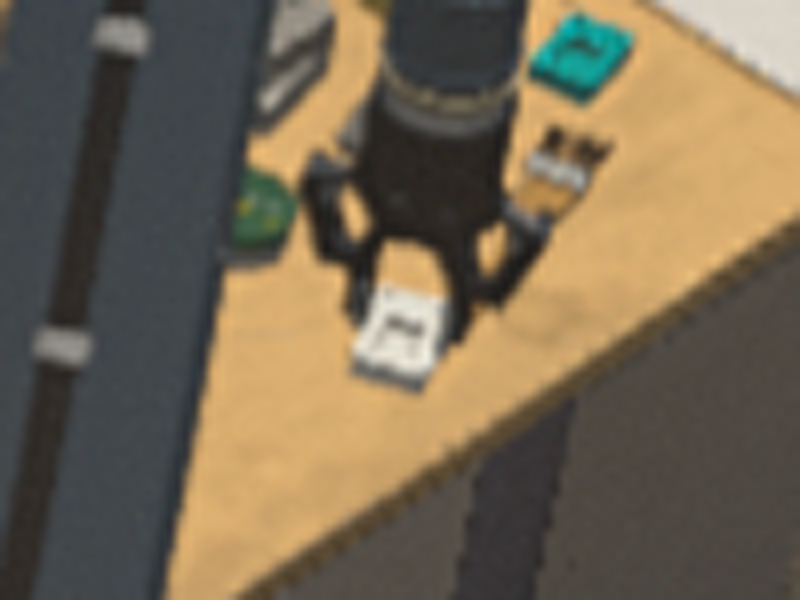

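Gripped: gap 40.6 mm, part level between the pads with its long axis along tool x.

Emit:
send_rows(commands="36 0 0 -0.9 0;36 0 0 -1 0;36 0 0 -1 -0.96;36 0 0 -1 -0.96;36 0 0 0 -0.97;36 0 0 0 -0.97;36 0 0 0 -0.97;36 0 0 0 -0.97;36 0 0 0 -0.97;36 0 0 0 -0.97;36 0 0 0 -0.96;36 0 0 0 -0.96;36 0 0 0 -0.96;36 0 0 0 -0.96;36 0 0 0 -0.96;36 0 0 0 -0.96;36 0 0 0 0;36 -0.6 1 0 0;36 -0.6 1 0 0;36 -0.6 1 0 0")

```text
t: 8.85
tcp_pos: [0.4725, -0.3524, 0.1039]
tool_rot: [0.069, 0.998, 0.0, -0.0]
force: [1.0, 0.9, -0.8]
finger_gap: 0.477
gripper_force: 40.8
```

Emit:
send_rows(commands="36 -0.6 1 0 0;36 0 1 0 0;36 0 1 0 0;36 0 1 0 0;36 0 1 0 0;36 0 1 0 0;36 0 1 0 0;36 0 1 0 0;36 0 1 0 0;36 0 1 0 0;36 0 1 0 0;36 0 1 0 0;36 0 0 0 0;36 0 0 0 0;36 0 0 0 0")

```text
t: 10.1
tcp_pos: [0.5168, -0.117, 0.1041]
tool_rot: [0.067, 0.998, -0.0, 0.0]
force: [-0.4, -0.4, -1.1]
finger_gap: 0.474
gripper_force: 40.8
```

```bash
python3 -c "
from h import *
go(.523,-.081,.035,1.437)
s=snap('scene'); t=readout.sense()['tcp_pos']; p=proj(s,t)[0].astype(int); print(p,proj(s,[.523,-.081,.01])); crop(s,p[0]-45,p[1]-35,100,75,8,'pics/f.png')"
```

```text
t 10.10 tcp [ 0.5168 -0.117   0.1041] ytool yaw 1.4361 tilt [ 0.0005 -0.0006] F [-0.4 -0.4 -1.1] gap 40.3 gf 40.8
spin units -0.013; after it shift units x -0.067 y 1.827 z 3.455
[319 195] [[310.93739312 214.67278726]]
```

View pics/f.png

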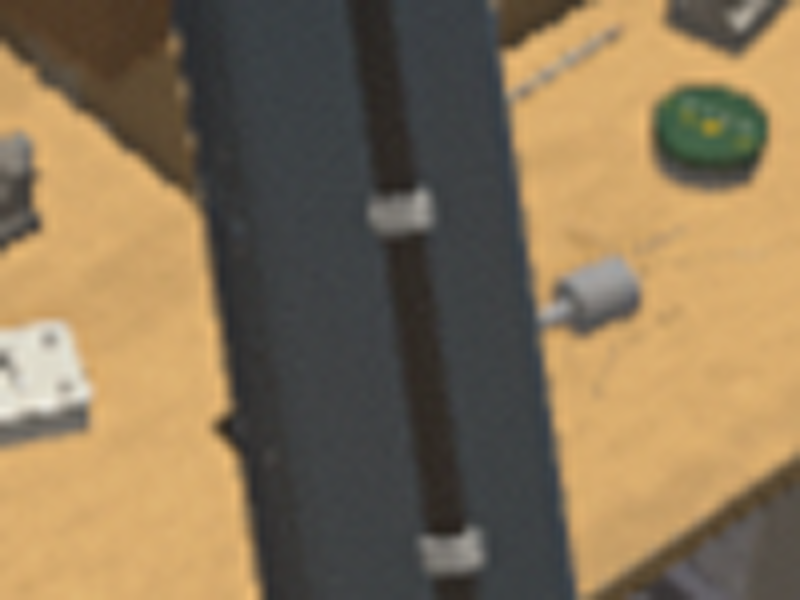

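The arm also covers the part here, so I use picture e: the near short top edge runs from (355,360) to (429,377) in the crop.

```bash
python3 - <<'E'
from h import *
s=snap('scene')
q=lambda u,v:(333+(u+.5)/8-.5,150+(v+.5)/8-.5)
P=at_z(s,[q(355,361),q(430,377),q(350,378),q(421,391),q(380,287)],[.016,.016,0,0,.016])[:,:2]-[.4294,-.4082]
yw=.494; x=np.array([-np.sin(yw),np.cos(yw)]); y=np.array([np.cos(yw),np.sin(yw)])
print(np.c_[P@x,P@y].round(4))
# where the bystander's known geometry: compare scene vs top for weight: bias check
g=lambda u,v:(274+(u+.5)/8-.5,160+(v+.5)/8-.5)
print('tin centre scene',at_z(s,[g(712,130)],.026)); t=snap('top')
print('tin centre top',at_z(t,[(340+(246+.5)/5-.5,160+(207+.5)/5-.5)],.026))
E
```

```text
[[ 0.0351  0.0187]
 [ 0.0314 -0.0218]
 [ 0.0324  0.0203]
 [ 0.0273 -0.0178]
 [-0.0253  0.0218]]
tin centre scene [[ 0.54622901 -0.39580761  0.026     ]]
tin centre top [[ 0.55129099 -0.39885826  0.026     ]]
```

Emit:
send_rows(commands="36 -0.08 0.9 0 0;36 0 0.92 0 0;36 0 0 1 0;36 0 0 1 0;36 0 0 0.8 0;36 0 0 0.2 0;36 0 0 0.1 0;36 0 0 0.1 0;36 0 0 0 0;36 0 0 0 0")

```text
t: 11.08
tcp_pos: [0.5235, -0.0811, 0.0407]
tool_rot: [0.067, 0.998, -0.0, 0.001]
force: [0.1, 0.1, -0.7]
finger_gap: 0.476
gripper_force: 40.8
```

Emit:
send_rows(commands="36 0 0 0.05 0;36 0 0 0.05 0;36 0 0 0.05 0;36 0 0 0 0")

```text
t: 11.42
tcp_pos: [0.523, -0.0806, 0.0371]
tool_rot: [0.067, 0.998, -0.0, 0.0]
force: [0.0, 0.0, -0.8]
finger_gap: 0.474
gripper_force: 40.8
```

Emit:
send_rows(commands="36 0 0 0.05 0;36 0 0 0.05 0;36 0 0 0 0")

```text
t: 11.67
tcp_pos: [0.5229, -0.0806, 0.0348]
tool_rot: [0.067, 0.998, 0.0, -0.0]
force: [0.1, -0.1, -1.0]
finger_gap: 0.477
gripper_force: 40.8
```

Emit:
send_rows(commands="36 0 0 0.05 0;36 0 0 0.05 0;36 0 0 0 0")

```text
t: 11.92
tcp_pos: [0.5229, -0.0806, 0.0328]
tool_rot: [0.067, 0.998, 0.0, -0.0]
force: [0.5, 0.5, -1.9]
finger_gap: 0.469
gripper_force: 40.8
```

It went past the rim level (.0373) without contact, so it is in the pocket. Lower the last bit, release and rise.

Emit:
send_rows(commands="36 0 0 0.05 0;36 0 0 0 0;44 0 0 0 0;48 0 0 0 0;54 0 0 0 0;54 0 0 0 0;60 0 0 -0.5 0;60 0 0 -1 0;60 0 0 -1 0;60 0 0 -1 0;60 -1 -1 -1 0;60 -1 -1 -1 0;60 -1 -1 -1 0;60 -1 -1 0 0;60 -1 -1 0 0;60 -1 -1 0 0;60 -1 -1 0 0;60 -1 -1 0 0")

```text
t: 13.42
tcp_pos: [0.6606, -0.2616, 0.1631]
tool_rot: [0.067, 0.998, -0.0, 0.0]
force: [0.2, 0.6, -0.5]
finger_gap: 0.705
gripper_force: 0.0
```

```bash
python3 -c "
from h import *
go(.507,-.2,.1,1.437-np.pi/2)
s=snap('top',None); crop(s,185,135,165,100,4,'pics/g.png')
np.save('g.npy',s['pixels'])"
```

```text
t 13.42 tcp [ 0.6606 -0.2616  0.1631] ytool yaw 1.4365 tilt [ 0.0002 -0.0001] F [ 0.2  0.6 -0.5] gap 59.9 gf 0.0
spin units 22.493; after it shift units x 2.027 y -8.020 z 3.153
```

View pics/g.png

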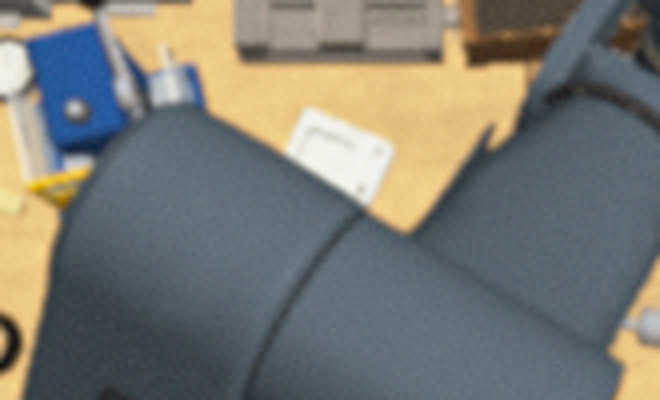

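Emit:
send_rows(commands="60 1 -1 0 0;60 1 -1 0 0;60 1 -1 0 0;60 1 -1 0 0;60 1 -1 0 0;60 1 -1 0 0;60 1 -1 0 0;60 1 -1 0 0;60 0 0 0 0")

```text
t: 14.22
tcp_pos: [0.4762, -0.4006, 0.1627]
tool_rot: [0.069, 0.998, -0.001, -0.001]
force: [-0.0, 0.4, -0.4]
finger_gap: 0.702
gripper_force: 0.0
```

```bash
python3 -c "
from h import *
s=snap('top',None); crop(s,180,130,180,110,4,'pics/i.png')
np.save('g.npy',s['pixels'])"
```

```text
(no output)
```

View pics/i.png

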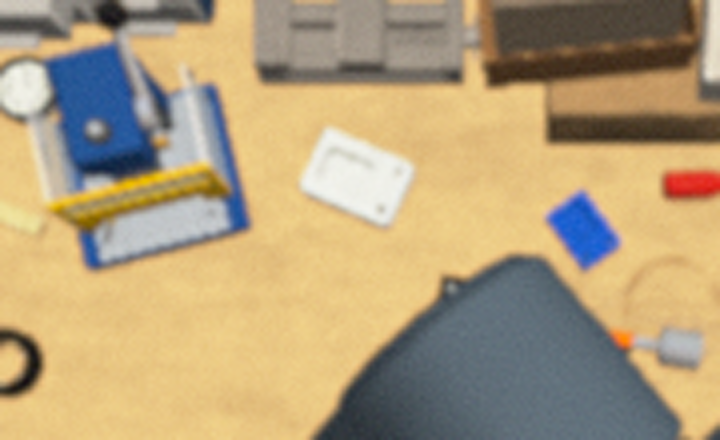

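Picture i: the press and guard are unobstructed, with yellow guard from (50,212) to (230,190). The paddle head is hidden by the elbow, and the handle and weight are at (622,340) and (683,347), undisturbed. That was the last picture, so the rest is numeric.

```bash
cat > pf.py <<'E'
from h import *
def yellowhull(s,win):
    x0,y0,w,h=win; im=cv2.resize(s["pixels"][y0:y0+h,x0:x0+w],None,fx=K,fy=K,interpolation=cv2.INTER_CUBIC).astype(float)
    M=((im[...,0]-im[...,2]>95)&(im[...,0]>120)&(im[...,1]>90)).astype(np.uint8)
    n,l,st,_=cv2.connectedComponentsWithStats(M); M=(l==1+st[1:,4].argmax()).astype(np.uint8)
    pts=np.argwhere(M)[:,::-1].astype(np.int32); m=np.zeros_like(M); cv2.fillConvexPoly(m,cv2.convexHull(pts),1)
    return m>0,M
E
python3 - <<'E'
from pf import *
s=snap('top'); win=(185,160,62,42)
H,M=yellowhull(s,win); print(M.sum()/36,H.sum()/36)
S=np.array([.01,.01,.1])
for zl in (0,.02,.03):
  for zt in (.088,):
    B=[(0,.008,-.066,.066,zl,zt)]
    f=lambda v:1-(lambda R:(R&H).sum()/(R|H).sum())(hullmask(s,win,np.array(v)*S,B)>0)
    v0=np.array([.613,.188,.25])/S
    r=minimize(f,v0,method='Nelder-Mead',options=dict(initial_simplex=np.vstack([v0]+[v0+e for e in np.eye(3)])))
    p=r.x*S; print(zl,zt,p.round(4),'lat %.4f'%(-np.sin(p[2])*p[0]+np.cos(p[2])*p[1]),'iou %.3f'%(1-r.fun))
# scene check of paddle/part visibility
c=snap('scene'); u=proj(c,[[.523,-.081,.02],[.523,-.081,0.01]]).round(1); print(u)
a,b=u[0].round().astype(int); print(c['pixels'][b-1:b+2,a-2:a+3].tolist()); 
q=proj(c,[.61,.185,.06])[0].round().astype(int); print(q,c['pixels'][q[1],q[0]-4:q[0]+5].tolist())
E
```

```text
1118.5277777777778 2568.777777777778
0 0.088 [0.5979 0.2241 0.7677] lat -0.2540 iou 0.168
0.02 0.088 [0.6203 0.1687 0.7596] lat -0.3048 iou 0.135
0.03 0.088 [0.6111 0.2544 1.2143] lat -0.4839 iou 0.133
[[310.9 213. ]
 [310.9 214.7]]
[[[227, 225, 213], [207, 204, 192], [181, 178, 170], [158, 154, 145], [166, 161, 150]], [[174, 172, 164], [157, 153, 145], [148, 143, 132], [155, 150, 137], [145, 139, 129]], [[161, 156, 144], [179, 174, 162], [200, 193, 180], [210, 204, 189], [200, 194, 181]]]
[243 225] [[128, 95, 8], [130, 97, 13], [132, 98, 13], [130, 97, 17], [140, 114, 64], [155, 144, 123], [173, 168, 165], [178, 176, 174], [176, 175, 173]]
```

```bash
sed -i 's/M=((im.*/M=((im[...,2]<.42*im[...,0])\&(im[...,0]>90)\&(im[...,1]>.5*im[...,0])).astype(np.uint8)/' pf.py
python3 - <<'E'
from pf import *
S=np.array([.01,.01,.1])
for nm,win in (('top',(185,160,62,42)),('scene',(205,185,75,70))):
  s=snap(nm); H,M=yellowhull(s,win); ys,xs=np.nonzero(H); print(nm,M.sum()/36,H.sum()/36,'bbox',xs.min()/6+win[0],xs.max()/6+win[0],ys.min()/6+win[1],ys.max()/6+win[1])
  for zl in (0,.03):
    B=[(0,.008,-.066,.066,zl,.088)]
    f=lambda v:1-(lambda R:(R&H).sum()/(R|H).sum())(hullmask(s,win,np.array(v)*S,B)>0)
    v0=np.array([.613,.188,.25])/S
    r=minimize(f,v0,method='Nelder-Mead',options=dict(initial_simplex=np.vstack([v0]+[v0+e*.7 for e in np.eye(3)])))
    p=r.x*S; print(zl,p.round(4),'lat %.4f'%(-np.sin(p[2])*p[0]+np.cos(p[2])*p[1]),'iou %.3f'%(1-r.fun))
c=s
w=(290,195,45,40)
print('part scene',[fit(c,w,lambda im:im.min(2)>t,[.523,-.081,1.437],PART,z=.004) for t in (110,)])
print('head scene',fit(c,w,lambda im:((im.max(2)<90)|((im.min(2)>110)&(im.max(2)-im.min(2)<40))),[.523,-.081,1.437],[(-.028,.028,-.037,.037,0,.010),(-.021,.021,-.03,.03,.004,.020)]))
print('expected head hull bbox',proj(c,[[.523+a,-.081+b,.01] for a in(-.03,.03) for b in (-.04,.04)]).round(0).tolist())
E
```

```text
top 229.27777777777777 374.8611111111111 bbox 191.66666666666666 236.5 171.33333333333334 187.0
0 [0.6211 0.1997 0.259 ] lat 0.0340 iou 0.946
0.03 [0.619  0.1972 0.2495] lat 0.0382 iou 0.750
scene 284.0833333333333 517.7777777777778 bbox 227.5 254.0 202.5 240.5
0 [0.6431 0.1697 0.2479] lat 0.0068 iou 0.910
0.03 [0.6452 0.1689 0.2489] lat 0.0048 iou 0.653
part scene [(array([ 0.59349435, -0.07120035,  0.17887975]), np.float64(0.2461822136069216), np.float64(575.0833333333334))]
head scene (array([ 0.43243702, -0.08790131,  2.36804631]), np.float64(0.3239866397261968), np.float64(671.8611111111111))
expected head hull bbox [[323.0, 214.0], [308.0, 224.0], [314.0, 206.0], [299.0, 215.0]]
```

```bash
python3 - <<'E'
from pf import *
S=np.array([.01,.01,.1])
win=(185,160,62,42); s=snap('top'); H,M=yellowhull(s,win)
hp=cv2.convexHull(np.argwhere(H)[:,::-1].astype(np.int32)); ap=cv2.approxPolyDP(hp,6,True).reshape(-1,2)/6+[win[0],win[1]]-.42; print('corners',ap.round(1).tolist())
for zl in (0,.01,.02,.03):
  for zt in (.088,.1,.115,.13):
    B=[(0,.008,-.066,.066,zl,zt)]
    f=lambda v:1-(lambda R:(R&H).sum()/(R|H).sum())(hullmask(s,win,np.array(v)*S,B)>0)
    v0=np.array([.615,.19,.25])/S
    r=minimize(f,v0,method='Nelder-Mead',options=dict(initial_simplex=np.vstack([v0]+[v0+e*.7 for e in np.eye(3)]),maxiter=100))
    p=r.x*S; print(zl,zt,p.round(4),'lat %.4f'%(-.2493*p[0]+.9684*p[1]),'iou %.3f'%(1-r.fun))
# blue base outline
x0,y0,w,h=185,135,65,65
im=cv2.resize(s["pixels"][y0:y0+h,x0:x0+w],None,fx=K,fy=K,interpolation=cv2.INTER_CUBIC).astype(float)
b=(im[...,2]-im[...,0]>25); ys,xs=np.nonzero(b)
for t in (.25,.2):pass
P=np.c_[xs/6+x0-.42,ys/6+y0-.42]
hh=cv2.approxPolyDP(cv2.convexHull(P.astype(np.float32)),.6,True).reshape(-1,2); print('blue hull',hh.round(1).tolist())
E
```

```text
corners [[236.1, 176.6], [235.4, 178.1], [202.2, 186.6], [191.2, 181.9], [194.1, 179.6], [210.9, 174.1], [231.2, 171.1]]
0 0.088 [0.6211 0.1996 0.2592] lat 0.0385 iou 0.944
0 0.1 [0.6203 0.1988 0.2619] lat 0.0379 iou 0.914
0 0.115 [0.6177 0.196  0.2341] lat 0.0358 iou 0.820
0 0.13 [0.6142 0.1921 0.2128] lat 0.0329 iou 0.745
0.01 0.088 [0.6199 0.1984 0.2505] lat 0.0376 iou 0.890
0.01 0.1 [0.6189 0.1971 0.2614] lat 0.0366 iou 0.944
0.01 0.115 [0.6176 0.196  0.2356] lat 0.0358 iou 0.872
0.01 0.13 [0.6141 0.1921 0.2269] lat 0.0330 iou 0.785
0.02 0.088 [0.6197 0.1983 0.2518] lat 0.0376 iou 0.820
0.02 0.1 [0.6175 0.196  0.2513] lat 0.0358 iou 0.906
0.02 0.115 [0.6168 0.1945 0.2624] lat 0.0346 iou 0.923
0.02 0.13 [0.6143 0.192  0.2126] lat 0.0328 iou 0.833
0.03 0.088 [0.6183 0.1966 0.2316] lat 0.0362 iou 0.742
0.03 0.1 [0.6162 0.1945 0.237 ] lat 0.0347 iou 0.840
0.03 0.115 [0.6152 0.1923 0.2529] lat 0.0328 iou 0.927
0.03 0.13 [0.6139 0.1917 0.235 ] lat 0.0326 iou 0.884
blue hull [[241.39999389648438, 185.6999969482422], [203.60000610351562, 196.1999969482422], [201.89999389648438, 195.89999389648438], [200.10000610351562, 190.39999389648438], [190.89999389648438, 145.1999969482422], [208.1999969482422, 140.60000610351562], [232.6999969482422, 151.39999389648438]]
```

```bash
python3 - <<'E'
from h import *
c=snap('scene'); w=(296,200,32,28)
sel=lambda im:(im.min(2)>105)&(im.max(2)-im.min(2)<45)
print('part scene',fit(c,w,sel,[.523,-.081,1.437],PART,z=.004))
x0,y0,W,Hh=w
m=c['pixels'][y0:y0+Hh,x0:x0+W].astype(int)
for r in m: print(''.join('#' if (p.min()>105 and p.max()-p.min()<45) else 'k' if p.max()<95 else '.' for p in r))
E
```

```text
part scene (array([ 0.52499118, -0.08255703,  1.44177388]), np.float64(0.8302583025830258), np.float64(131.25))
.........................kkkkkkk
.........................kkkkkkk
.........................kkkkkkk
.........................kkkkkkk
.........................kkkkkkk
........................kkkkkkkk
........................kkkkkkkk
........................kkkkkkkk
..............###.......kkkkkkkk
...........#######......kkkkkkkk
.........##########.....kkkkkkkk
........############...kkkkkkkkk
......kk#############kkkkkkkkkkk
.....kkk##############kkkkkkkkkk
......kk.##############kkkkkkkkk
.......kk.#############kkkkkkkkk
........kk.############kkkkkkkkk
........kkk############kkkkkkkkk
.........kkk#########.kkkkkkkkkk
..........kk.#######.kkkkkkkkkkk
...........kk.###..kkkkkkkkkkkkk
............kk.#.kkkkkkkkkkkkkkk
............kkkkkkk...kkkkkkkkkk
.............kkkk.....kkkkkkkkkk
..............k.......kkkkkkkkkk
......................kkkkkkkkkk
......................kkkkkkkkkk
......................kkkkkkkkkk
```

The part sits square in the head (yaw 1.442 against paddle 1.437). Next, the handle.

Emit:
send_rows(commands="50 0 0 0 1;50 0 0 0 1;50 0 0 0 1;50 0 0 0 1;50 0 0 0 1;50 0 0 0 1;50 0 0 0 1;50 0 0 0 1;50 0 0 0 1;50 0 0 0 1;50 0 0 0 1;50 0 0 0 1;50 0 0 0 1;50 0 0 0 1;50 0 0 0 1;50 0 0 0 1;50 0 0 0 1;50 0 0 0 1;50 0 0 0 1;50 0 0 0 1")

```text
t: 16.23
tcp_pos: [0.481, -0.3969, 0.1619]
tool_rot: [0.693, 0.721, 0.0, -0.0]
force: [-0.6, 0.0, 0.3]
finger_gap: 0.581
gripper_force: 0.0
```

Emit:
send_rows(commands="50 0 0 0 1;50 0 0 0 1;50 0 0 0 0.5;50 0 0 0 0")

```text
t: 16.57
tcp_pos: [0.4809, -0.397, 0.162]
tool_rot: [0.753, 0.658, 0.0, -0.0]
force: [-0.8, 0.4, -0.6]
finger_gap: 0.584
gripper_force: 0.0
```

```bash
python3 -c "
from h import *
go(.507,-.2005,.08,1.437-np.pi/2)"
```

```text
t 16.57 tcp [ 0.4809 -0.397   0.162 ] ytool yaw -0.1332 tilt [0.0001 0.0001] F [-0.8  0.4 -0.6] gap 49.7 gf 0.0
spin units 0.008; after it shift units x 9.911 y -0.020 z 4.098
```

Emit:
send_rows(commands="50 0.9 0 0.37 0;50 0.9 0 0.37 0;50 0.9 0 0.37 0;50 0.9 0 0.37 0;50 0.9 0 0.37 0;50 0.9 0 0.37 0;50 0.9 0 0.37 0;50 0.9 0 0.37 0;50 0.9 0 0.37 0;50 0.9 0 0.37 0;50 0.9 0 0.37 0;50 0 0 0 0;50 0 0 0.9 0;50 0 0 0.9 0;50 0 0 0.7 0;50 0 0 0 0")

```text
t: 17.9
tcp_pos: [0.5059, -0.2011, 0.0286]
tool_rot: [0.753, 0.659, -0.001, -0.002]
force: [0.1, -0.1, -1.0]
finger_gap: 0.583
gripper_force: 0.0
```

Emit:
send_rows(commands="36 0 0 0 0;30 0 0 0 0;26 0 0 0 0;22 0 0 0 0;19 0 0 0 0;16 0 0 0 0;13 0 0 0 0;10 0 0 0 0;6 0 0 0 0;6 0 0 0 0;6 0 0 0 0", grip_force=80)

```text
t: 18.82
tcp_pos: [0.5059, -0.2012, 0.0311]
tool_rot: [0.753, 0.658, -0.0, -0.001]
force: [-3.9, -0.1, 5.6]
finger_gap: 0.123
gripper_force: 78.4
```

```bash
python3 -c "
from h import *
go(.507,-.2005,.08,1.437-np.pi/2)"
```

```text
t 18.82 tcp [ 0.5059 -0.2012  0.0311] ytool yaw -0.1340 tilt [-0.0015  0.0006] F [-3.9 -0.1  5.6] gap 10.5 gf 78.4
spin units -0.003; after it shift units x 0.045 y 0.052 z -2.446
```

Emit:
send_rows(commands="6 0 0 -0.4 0;6 0 0 -0.6 0;6 0 0 -0.9 0;6 0 0 -0.9 0;6 0 0 0 0.5;6 0 0 0 0.9;6 0 0 0 0.9;6 0 0 0 0.9;6 0 0 0 0.9;6 0 0 0 0.9;6 0 0 0 0.9;6 0 0 0 0.9;6 0 0 0 0.9;6 0 0 0 0.9;6 0 0 0 0.9;6 0 0 0 0.9;6 0 0 0 0.9;6 0 0 0 0.9;6 0 0 0 0.9;6 0 0 0 0.9")

```text
t: 20.48
tcp_pos: [0.507, -0.2016, 0.0872]
tool_rot: [0.974, 0.226, 0.0, 0.0]
force: [1.0, 0.0, -4.3]
finger_gap: 0.123
gripper_force: 78.5
```

Emit:
send_rows(commands="6 0 0 0 0.9;6 0 0 0 0.9;6 0 0 0 0.9;6 0 0 0 0.27;6 0 0 0 0;6 0 0 0 0")

```text
t: 20.98
tcp_pos: [0.5068, -0.2016, 0.0869]
tool_rot: [0.992, 0.126, 0.0, 0.0]
force: [-0.1, 0.4, -4.1]
finger_gap: 0.122
gripper_force: 78.5
```

```bash
python3 -c "
from h import *
go(.4386,.1455,.085,.252+np.pi/2)"
```

```text
t 20.98 tcp [ 0.5068 -0.2016  0.0869] ytool yaw -1.3177 tilt [ 0.0005 -0.0002] F [-0.1  0.4 -4.1] gap 10.4 gf 78.5
spin units 0.016; after it shift units x 1.023 y -17.657 z 0.095
```

Emit:
send_rows(commands="6 0 -0.5 0 0;6 0.05 -0.95 0 0;6 0.05 -0.95 0 0;6 0.05 -0.95 0 0;6 0.05 -0.95 0 0;6 0.05 -0.95 0 0;6 0.05 -0.95 0 0;6 0.05 -0.95 0 0;6 0.05 -0.95 0 0;6 0.05 -0.95 0 0;6 0.05 -0.95 0 0;6 0.05 -0.95 0 0;6 0.05 -0.95 0 0;6 0.05 -0.95 0 0;6 0.05 -0.95 0 0;6 0.05 -0.95 0 0;6 0.05 -0.95 0 0;6 0.05 -0.95 0 0;6 0.05 -0.95 0 0;6 0 0 0 0")

```text
t: 22.65
tcp_pos: [0.4346, 0.1466, 0.0868]
tool_rot: [0.992, 0.127, -0.001, -0.0]
force: [-0.6, 0.2, -3.6]
finger_gap: 0.122
gripper_force: 78.8
```

```bash
python3 - <<'E'
from h import *
go(.4386,.1455,.085,.252+np.pi/2)
st=readout.sense(); p=st['tcp_pos']
yw=.253; o=p[:2]+.122*np.array([np.cos(yw),np.sin(yw)]); zz=p[2]-.0311; print('expected head origin',o,zz)
sel=lambda im:(im.min(2)>105)&(im.max(2)-im.min(2)<45)
for n in ('scene','top'):
    c=snap(n); u=proj(c,[*o,zz+.02])[0].round().astype(int); w=(u[0]-18,u[1]-16,36,32)
    print(n,u)
    for r in c['pixels'][w[1]:w[1]+w[3],w[0]:w[0]+w[2]].astype(int): print(''.join('#' if (q.min()>105 and q.max()-q.min()<45) else 'k' if q.max()<95 else 'y' if q[2]<.42*q[0] else 'b' if q[2]>q[0]+25 else '.' for q in r))
E
```

```text
t 22.65 tcp [0.4346 0.1466 0.0868] ytool yaw -1.3151 tilt [-0.0012  0.0007] F [-0.6  0.2 -3.6] gap 10.4 gf 78.8
spin units 0.052; after it shift units x 0.181 y 0.105 z 0.091
expected head origin [0.55268011 0.17717284] 0.05572581506225115
scene [253 231]
.yyy.#...#..yyyyyyy...........k..kkk
yyy...####.yyyyyyyy...........kk...k
yy....###.yyyyyyyyy...........kkk...
y.....##.yyyyyyyyyy............kkkk.
.....##.yyyyyyyyyyy............kkkkk
....#.yyyyyyyy.##...#..........kkkkk
...#.yyyyyyyyy..#.kbbb#........kkkkk
....yyyyyyy.##ykkkbbbbb##......kkkkk
##.yyyyyyy.###..kk.#bbbbb#.....kkkkk
#.yyyyyyy.######.####bbbbb.....kkkkk
.yyyyyyy.#############.bbk.....kkkkk
yyyyyyy.################kk......kkkk
yyyyyy.##################.......kkkk
yyyyy.#####################.....kkkk
yyyy.######################kk....kkk
yyy.#######################kkk...kkk
yy.#######################.kkk...kkk
y########################.kkk....kkk
.#######################.kkk.....kkk
#######..##############.kkk......kkk
.#####.kk#############.kkk........kk
..####kkkk.##########.kkkk........kk
..#####kkkk.########.kkkkkk...
[... 837 characters left out ...]
bbbb######################kk......
.#.bb..#####################.k......
........####################.k......
........#####################k......
........#####################kk.....
.........####################kk.....
.........####################kk.....
.........####################kk.....
.........#################.kkk......
..........#############.kkk.........
..........#########.kkkkk...........
..........#####.kkkkkkkk............
...........kkkkkkkkkkkkk............
..................kkkkkk............
.................kkkkkkk............
................kkkkkkkk............
.............kkkkkkkkkkkk...........
kkkkkkkkkkkkkkkkkkkkkkkkk...........
kkkkkkkkkkkkkkkkkkkkkkkkk...........
```

```bash
python3 - <<'E'
from h import *
c=snap('top'); p=readout.sense()['tcp_pos']
print(c['pixels'][198,210:235].tolist()[::4], c['pixels'][188:200,218].tolist()[::4])
lat=lambda q,y=.252:-np.sin(y)*q[0]+np.cos(y)*q[1]
for t in (195,205):
    r=fit(c,(200,183,36,34),lambda im:im.min(2)>t,[.5527,.1772,.253],PART,z=p[2]-.0311+.004); print(t,r,'lat',lat(r[0]),'tcp lat',lat(p))
# steel table edges: fit table box z=.03 against grey mask of earlier view
px=np.load('g.npy'); s=dict(c); s['pixels']=px; win=(195,178,50,22)
im=cv2.resize(px[178:200,195:245],None,fx=K,fy=K,interpolation=cv2.INTER_CUBIC).astype(float)
M=((im.min(2)>130)&(im.max(2)-im.min(2)<40)).astype(np.uint8)
n,l,st,_=cv2.connectedComponentsWithStats(M); M=l==1+st[1:,4].argmax(); pts=np.argwhere(M)[:,::-1]
hp=cv2.convexHull(pts.astype(np.int32)); a=cv2.approxPolyDP(hp,5,True).reshape(-1,2)/6+[195,178]-.42
Q=at_z(c,a,.03); print('table hull px / press-lat', np.c_[a.round(1),Q[:,:2].round(4),[lat(q) for q in Q]].round(4).tolist())
E
```

```text
[[221, 224, 213], [231, 232, 224], [232, 232, 224], [230, 231, 223], [227, 228, 222], [71, 61, 45], [229, 193, 125]] [[173, 179, 178], [214, 212, 199], [227, 228, 221]]
195 (array([0.55582863, 0.18037043, 0.23213733]), np.float64(0.7542636490400085), np.float64(195.33333333333334)) lat 0.03608252819837443 tcp lat 0.030695392606832766
205 (array([0.55556857, 0.1777168 , 0.07398115]), np.float64(0.6434408602150538), np.float64(166.22222222222223)) lat 0.03357755237370952 tcp lat 0.030695392606832766
table hull px / press-lat [[236.6, 186.4, 0.6013, 0.127, -0.0269], [233.2, 188.4, 0.5942, 0.1383, -0.0143], [206.7, 195.1, 0.5708, 0.2284, 0.0788], [204.7, 193.9, 0.5749, 0.2354, 0.0847], [203.2, 187.9, 0.5959, 0.2416, 0.0854], [209.4, 183.7, 0.6106, 0.2211, 0.0618], [228.2, 178.7, 0.6283, 0.1568, -0.0048], [234.9, 179.6, 0.6254, 0.1336, -0.0265]]
```

```bash
python3 - <<'E'
from h import *
lat=lambda q,y=.252:-np.sin(y)*q[0]+np.cos(y)*q[1]
go(.4386,.1455,.068,.252+np.pi/2); p=readout.sense()['tcp_pos']; print(lat(p))
c=snap('top'); z=p[2]-.0311
im=c['pixels'][180:220,195:240].astype(int)
for r in im: print(''.join('#' if q.min()>192 else '+' if (q.min()>125 and q.max()-q.min()<40) else 'k' if q.max()<95 else 'y' if q[2]<.42*q[0] else 'b' if q[2]>q[0]+25 else '.' for q in r))
yw=.253; o=p[:2]+.122*np.array([np.cos(yw),np.sin(yw)]); Rm=np.array([[np.cos(yw),-np.sin(yw)],[np.sin(yw),np.cos(yw)]])
print('expected part-top corners in this grid',[(proj(c,[*(o+Rm@[a,b]),z+.02])[0]-[195,180]).round(1).tolist() for a,b in((.021,.03),(.021,-.03),(-.021,-.03),(-.021,.03))])
print('head',[(proj(c,[*(o+Rm@[a,b]),z+.01])[0]-[195,180]).round(1).tolist() for a,b in((.028,.037),(.028,-.037),(-.028,-.037),(-.028,.037))])
E
```

```text
t 22.80 tcp [0.4363 0.144  0.0868] ytool yaw -1.3176 tilt [ 0.0004 -0.0001] F [-0.1  0.4 -4.2] gap 10.0 gf 78.8
spin units 0.017; after it shift units x 0.130 y -0.042 z 0.939
0.030695392606832766
yyyyyyy........yyyyyyyyyy....++++++++++++bbbb
yyy........yyyyyyyyyy....++++++++++++++++bbbb
yy......yyyyyyyyy.....++++++++++++++++++++bbb
yyy.yyyyyyyyyy....++++++++++++++++++++++++bbb
yyyyyyyyyyyyy.++++++++++++++++++++++++++++bbb
...yyyyyyy....++++++++++++++++++++++++++++bbb
....yyyy...+++++++++++++++++++++++++++++++bbb
......k..+++++++++++++++++++++++++++++++++bb.
......bb.+++++++++++++++++++++..kk.++++......
.....bbbb++++++++++++++++++++..kkkk..........
......bbb+++++++++++++.+++++++++kkk..........
......bbbb++++++++++++++++#####+.kk..........
.....+bbbb++++.++++++++#########+kk..........
......bbbb+++.++++##############+.k..........
......bbbb+++.+#################+.k..........
.......bbbb..++#################+.k..........
........bb...+###################+kk.........
.............++##################+kk.........
..............+##################+.k.........
..............+##############
[... 392 characters left out ...]
..................kkkkk...............
.......................kkkkkkk...............
.....................kkkkkkkkk...............
................kkkkkkkkkkkkkk...............
..kkkkkkkkkkkkkkkkkkkkkkkkkkkk...............
kkkkkkkkkkkkkkkk..kkkkkkkkkkkkk..............
.kkk.kk...k..k...kkkkkkkkkkkkkk..............
..................kkkkkkkkkkkkk..............
..................kkkkkkkk.kkkk..............
.................kkkkkkkk.kkkkkk.............
.................kkkkkkkk.kkkkkk.............
.......b........kkkkkkkkk.kkkkkk.............
expected part-top corners in this grid [[13.8, 13.9], [31.5, 9.5], [34.3, 21.6], [16.5, 26.0]]
head [[12.1, 12.9], [33.8, 7.5], [37.4, 23.5], [15.6, 29.0]]
```

Emit:
send_rows(commands="6 0.4 0.04 0 0;6 0.3 0 0 0;6 0 0 0.5 0;6 0 0 0.5 0;6 0 0 0.05 0;6 0 0 0 0;6 0 0 0 0")

```text
t: 23.43
tcp_pos: [0.45, 0.1463, 0.0653]
tool_rot: [0.992, 0.125, -0.0, -0.0]
force: [-0.1, 0.7, -3.4]
finger_gap: 0.121
gripper_force: 78.7
```

Emit:
send_rows(commands="6 0 0 0.07 0;6 0 0 0.07 0;6 0 0 0.06 0;6 0 0 0 0")

```text
t: 23.77
tcp_pos: [0.4501, 0.1465, 0.0616]
tool_rot: [0.992, 0.126, -0.0, 0.0]
force: [-0.3, 0.8, -4.6]
finger_gap: 0.126
gripper_force: 78.7
```

Emit:
send_rows(commands="6 0 0 0.04 0;6 0 0 0.04 0;6 0 0 0 0")

```text
t: 24.02
tcp_pos: [0.4502, 0.1465, 0.0601]
tool_rot: [0.992, 0.126, 0.0, 0.0]
force: [-1.7, -0.4, -1.6]
finger_gap: 0.125
gripper_force: 79.2
```

Emit:
send_rows(commands="6 0 0 0.04 0;6 0 0 0.02 0;6 0 0 0 0")

```text
t: 24.27
tcp_pos: [0.45, 0.1465, 0.0591]
tool_rot: [0.992, 0.126, 0.0, 0.0]
force: [-2.0, -1.1, 1.3]
finger_gap: 0.12
gripper_force: 79.6
```

Emit:
send_rows(commands="6 0 0 -0.04 0;6 0.2 0 0 0;6 0.2 0 0 0;6 0.2 0 0 0;6 0 0 0 0")

```text
t: 24.68
tcp_pos: [0.4636, 0.1498, 0.0597]
tool_rot: [0.992, 0.126, 0.001, 0.0]
force: [-0.2, 0.3, -0.6]
finger_gap: 0.12
gripper_force: 79.3
```

Emit:
send_rows(commands="6 0.15 0 0 0;6 0.15 0 0 0;6 0 0 0 0")

```text
t: 24.93
tcp_pos: [0.468, 0.1511, 0.0597]
tool_rot: [0.992, 0.126, 0.0, 0.0]
force: [-2.6, -1.4, 0.5]
finger_gap: 0.122
gripper_force: 79.7
```

```bash
cat >> h.py <<'E'
def fr(y=.252):
    st=readout.sense(); f=st['force']; p=st['tcp_pos']; m=st['ft_torque']; c,s=np.cos(y),np.sin(y)
    R=Ro.from_quat(st['tool_rot']).as_matrix(); 
    print('t %.2f along %.4f lat %.4f z %.4f | Falong %.1f Flat %.1f Fz %.1f | Mz %.2f pitchM %.2f | paddle yaw %.4f'%(st['t'],c*p[0]+s*p[1],-s*p[0]+c*p[1],p[2],c*f[0]+s*f[1],-s*f[0]+c*f[1],f[2],m[2],-s*m[0]+c*m[1],np.arctan2(R[1,0],R[0,0])))
E
python3 -c "
from h import *
fr()"
```

```text
t 24.93 along 0.4909 lat 0.0296 z 0.0597 | Falong -2.8 Flat -0.7 Fz 0.5 | Mz -0.06 pitchM -0.19 | paddle yaw 0.2518
```

Emit:
send_rows(commands="6 0.15 0 0 0;6 0.15 0 0 0;6 0 0 0 0")

```text
t: 25.18
tcp_pos: [0.474, 0.1526, 0.0597]
tool_rot: [0.992, 0.126, 0.0, 0.0]
force: [-3.1, -0.9, 1.4]
finger_gap: 0.123
gripper_force: 79.7
```

```bash
python3 -c "
from h import *
fr()"
```

```text
t 25.18 along 0.4971 lat 0.0296 z 0.0597 | Falong -3.2 Flat -0.1 Fz 1.4 | Mz -0.06 pitchM -0.15 | paddle yaw 0.2518
```

Emit:
send_rows(commands="6 0.15 0 -0.02 0;6 0.15 0 0 0;6 0.15 0 0 0;6 0 0 0 0")

```text
t: 25.52
tcp_pos: [0.4835, 0.1549, 0.06]
tool_rot: [0.992, 0.126, 0.001, -0.0]
force: [-1.8, -1.3, 0.4]
finger_gap: 0.125
gripper_force: 79.5
```

```bash
python3 -c "
from h import *
fr()"
```

```text
t 25.52 along 0.5069 lat 0.0295 z 0.0600 | Falong -2.1 Flat -0.8 Fz 0.4 | Mz 0.01 pitchM -0.10 | paddle yaw 0.2519
```

Emit:
send_rows(commands="6 0.2 0 0 0;6 0.2 0 0 0;6 0.2 0 0 0;6 0.2 0 0 0;6 0.2 0 0 0;6 0 0 0 0")

```text
t: 26.02
tcp_pos: [0.5024, 0.1598, 0.0602]
tool_rot: [0.992, 0.126, 0.001, 0.0]
force: [-2.0, -1.0, 1.1]
finger_gap: 0.127
gripper_force: 79.7
```

```bash
python3 -c "
from h import *
fr()"
```

```text
t 26.02 along 0.5264 lat 0.0295 z 0.0602 | Falong -2.2 Flat -0.4 Fz 1.1 | Mz -0.11 pitchM -0.09 | paddle yaw 0.2519
```

Emit:
send_rows(commands="6 0.2 0 0 0;6 0.2 0 0 0;6 0.2 0 0 0;6 0.2 0 0 0;6 0 0 0 0")

```text
t: 26.43
tcp_pos: [0.5163, 0.1635, 0.0604]
tool_rot: [0.992, 0.126, -0.001, 0.0]
force: [-4.5, -2.6, 6.1]
finger_gap: 0.124
gripper_force: 80.4
```

```bash
python3 -c "
from h import *
fr()"
```

```text
t 26.43 along 0.5407 lat 0.0296 z 0.0604 | Falong -5.1 Flat -1.4 Fz 6.1 | Mz -0.07 pitchM 0.44 | paddle yaw 0.2520
```

Emit:
send_rows(commands="6 0.1 0 0 0;6 0.1 0 0 0;6 0 0 0 0")

```text
t: 26.68
tcp_pos: [0.5167, 0.1637, 0.0601]
tool_rot: [0.992, 0.126, -0.005, 0.0]
force: [-9.7, -5.5, 9.0]
finger_gap: 0.124
gripper_force: 80.9
```

```bash
python3 -c "
from h import *
fr()"
```

```text
t 26.68 along 0.5412 lat 0.0297 z 0.0601 | Falong -10.8 Flat -2.9 Fz 9.0 | Mz -0.15 pitchM 1.11 | paddle yaw 0.2525
```

Now resisted: 10.8 N along, with the head pressed onto the table. Relieve the vertical load and see whether this is the spring's end or something else.

Emit:
send_rows(commands="6 0 0 -0.05 0;6 0 0 -0.05 0;6 0 0 0 0;6 0 0 0 0")

```text
t: 27.02
tcp_pos: [0.5185, 0.1641, 0.0608]
tool_rot: [0.992, 0.126, -0.003, 0.0]
force: [-3.5, -3.1, -4.0]
finger_gap: 0.124
gripper_force: 78.9
```

```bash
python3 - <<'E'
from h import *
fr()
# where does the guard stand, relative to tool, in both views: nearest yellow along the paddle axis at left/right of the head
for n in ('top','scene'):
    c=snap(n); st=readout.sense()['tcp_pos']; u=np.array([np.cos(.252),np.sin(.252)])
    g=proj(c,[.613,.19,.06])[0].round().astype(int); w=(g[0]-28,g[1]-18,56,42); print(n,w)
    for r in c['pixels'][w[1]:w[1]+w[3],w[0]:w[0]+w[2]].astype(int): print(''.join('#' if q.min()>192 else '+' if (q.min()>125 and q.max()-q.min()<40) else 'k' if q.max()<95 else 'y' if q[2]<.42*q[0] else 'b' if q[2]>q[0]+25 else '.' for q in r))
    for d in (-.078,-.1): 
        pass
    h=st[:2]; print('handle front & head rear px (grid)',[(proj(c,[*(h+u*a+np.array([-u[1],u[0]])*b),zz])[0]-w[:2]).round(1).tolist() for a,b,zz in((.022,0,.066),(.094,.037,.04),(.094,-.037,.04))])
E
```

```text
t 27.02 along 0.5430 lat 0.0297 z 0.0608 | Falong -4.2 Flat -2.1 Fz -4.0 | Mz -0.10 pitchM 0.75 | paddle yaw 0.2521
top (np.int64(188), np.int64(163), 56, 42)
.++++++bbbbbbb.++.kkbbbbbbbbbk....++++++##++++bbb.......
.++++++.bbbbbb...kkbbbbbbbbbbk....+++++++##+++bbb+......
.+++++++bbbbbbbbkkbbbbbbbbbbbk.yy..++++++##+++bbb.......
.+++++++bbbbbbbbbbbbbbbbbbbbbb.....kkk+++##+++bbb.......
..++++++bbbbbbbbbbbbbbbbbbbbbbk..+..kk.++##++++bbb......
..++++++.bbbbbbbbbbbbbbbkkkkkkk.++++kk.++###+++bbb......
..++++++.bbbbbbbbbbbkkkkkkkkkkk.+##+.k.+++#++++bbb......
..+++++++bbbbbbbkkkkkkkkkkkkkkk.+###+..+....+++bbb......
...++++++bbbkkkkkkkkkkkkkkkkkkk.+###.yyyyyyy.+++bbb.....
...+++++++bbkkkkkkkkkkkkkkkkkk......yyyyyyyyy.++bbb+....
...+++++++bbbbkkkkkkkkkkkk...yyyyyyyyyyyyy.yy..+bbb+....
....++++++bbb.+++....k..yyyyyyyyyyyyyy......yyy.+bb.....
....++++++bbb+++++++..yyyyyyyyyyy........yyyyyy..bbb....
....+++++++bb++++...yyyyyyyyyy........yyyyyyyyyy..bb+...
....++++++++++...yyyyyyyyy........yyyyyyyyyyyyyyy.bb+...
....++........yyyyyyyy....kkkk.yyyyyyyyyy..yyyyy..bb....
...........yyyyyyy.....kkkkkk
[... 3347 characters left out ...]
....kkkbbbbbb.yy..+++++++++.kkk......kkkkkkkk.yyyy..
..........kkkbbbb.y.k.++++++++.kkk.........kkkkkkkyyyy..
...........kkkbbbbbbbb.++++++.kkk...........kkkkkkyy.+..
.............kkkbbbbbbbb.+++.kkk..............kkk.yy.+++
...............kkkbbbbbbb...kkk.................kkyy..++
................kkkbbbbbbbbkkk...................kkky...
..................kkkbbbbbkkk......................k....
...................kkkkbbkkk............................
.....................kkkkkk.............................
.......................kkk..............................
........................................................
handle front & head rear px (grid) [[43.5, 25.4], [23.4, 27.2], [36.3, 15.4]]
```

With the vertical load off, the paddle moved on with only a 4 N spring force, so it had been binding from tool tilt. Keep pushing in small steps with a slight lift.

Emit:
send_rows(commands="6 0.1 0 0 0;6 0.1 0 -0.02 0;6 0 0 0 0;6 0 0 0 0")

```text
t: 27.45
tcp_pos: [0.5222, 0.1651, 0.061]
tool_rot: [0.992, 0.126, -0.003, 0.0]
force: [-5.0, -3.3, -4.1]
finger_gap: 0.117
gripper_force: 79.0
```

```bash
python3 -c "
from h import *
fr()"
```

```text
t 27.45 along 0.5468 lat 0.0297 z 0.0610 | Falong -5.6 Flat -2.0 Fz -4.1 | Mz -0.10 pitchM 0.80 | paddle yaw 0.2521
```

Emit:
send_rows(commands="6 0.1 0 0 0;6 0.08 0 0 0;6 0 0 0 0;6 0 0 0 0")

```text
t: 27.78
tcp_pos: [0.525, 0.1659, 0.0609]
tool_rot: [0.992, 0.126, -0.004, 0.0]
force: [-5.0, -2.8, -3.8]
finger_gap: 0.123
gripper_force: 79.1
```

```bash
python3 -c "
from h import *
fr()"
```

```text
t 27.78 along 0.5497 lat 0.0298 z 0.0609 | Falong -5.5 Flat -1.5 Fz -3.8 | Mz -0.11 pitchM 0.91 | paddle yaw 0.2521
```

Emit:
send_rows(commands="6 0.1 0 0 0;6 0 0 0 0;6 0 0 0 0")

```text
t: 28.03
tcp_pos: [0.5264, 0.1664, 0.0609]
tool_rot: [0.992, 0.126, -0.005, 0.0]
force: [-6.2, -4.5, -2.6]
finger_gap: 0.121
gripper_force: 79.2
```

```bash
python3 -c "
from h import *
fr()"
```

```text
t 28.03 along 0.5513 lat 0.0299 z 0.0609 | Falong -7.1 Flat -2.8 Fz -2.6 | Mz -0.17 pitchM 0.95 | paddle yaw 0.2519
```

Emit:
send_rows(commands="6 0.1 0 0 0;6 0 0 0 0;6 0 0 0 0;6 0 0 0 0")

```text
t: 28.37
tcp_pos: [0.5265, 0.1666, 0.0608]
tool_rot: [0.992, 0.126, -0.007, 0.0]
force: [-9.0, -6.1, 0.2]
finger_gap: 0.121
gripper_force: 79.5
```

```bash
python3 -c "
from h import *
fr()"
```

```text
t 28.37 along 0.5514 lat 0.0300 z 0.0608 | Falong -10.2 Flat -3.6 Fz 0.2 | Mz -0.14 pitchM 1.22 | paddle yaw 0.2520
```

Emit:
send_rows(commands="6 0 0 0 0;6 0 0 0 0;6 0 0 0 0;6 0 0 0 0;6 0 0 0 0;6 0 0 0 0")

```text
t: 28.87
tcp_pos: [0.5265, 0.1666, 0.0608]
tool_rot: [0.992, 0.126, -0.007, 0.0]
force: [-9.1, -5.6, -0.4]
finger_gap: 0.12
gripper_force: 79.5
```

```bash
python3 -c "
from h import *
fr()
from station import sign_off
print(sign_off())"
```

```text
t 28.87 along 0.5514 lat 0.0300 z 0.0608 | Falong -10.2 Flat -3.1 Fz -0.4 | Mz -0.15 pitchM 1.20 | paddle yaw 0.2520
the job is handed in; nothing more can be done
None
```

The part is seated in the paddle, and the arm is gripping the paddle by its handle and pushing it in through the window against the backstop at its hard stop; I handed the job in at about 29 s, but no verdict came back and the backstop travel is inferred from push force and position.

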